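# Push the standing swabs home in their tubes

### The arm

A 6-joint arm with a two-finger parallel gripper is mounted at the origin on the work surface. World frame = base frame: x ahead of the robot, y to its left, z up, the work surface at z = 0. Lengths are in m, angles in rad, forces in N, time in s.
With the tool pointing down it reaches from about 0.375 to 0.975 m from the base axis. Payload 3.8 kg.
Tool frame: the origin (TCP) lies midway between the tips of the shut fingers; the grasp point (between the pads) lies 19 mm behind it; z points along the fingers, y is the line along which they close (so a half turn about z gives the same grasp; the last joint's range is limited). The gripper opens to 85 mm and grips with 20 to 120 N. Pads are 22 mm wide; open, the fingers measure 114 mm over their backs; the gripper's body (76 mm by 85 mm) begins 54 mm behind the grasp point. The pads swing forward as they close: fully open they stand 13 mm farther back than shut.
Start: joints at [1.287, 0.264, 1.604, -0, 1.274, -0.037], TCP at [0.165, 0.655, 0.198] pointing down, gripper open.
Joint ranges: [-2.63, 2.63], [-0.94, 2.18], [0.31, 2.57], [-1.31, 4.45], [0, 2.66], [-2.55, 2.55]. Speed limits (rad/s): [2.57, 2.57, 3.14, 3.14, 3.14, 3.14].

### API

Orientations are given as a rotation vector (axis times angle).
In Python, from workcell import status, read_camera, workorder, masks_of gives the robot as it stands.
- The arm moves only by the tool drive_tool, never from a script. Its argument "rows" is a list of rows, each a list of 7 numbers: the turn, a rotation vector about the tool's x, y, z in degrees, then the shift along the tool's x, y, z in m, then the opening, from 0 (shut) to 1 (fully open). In form: [[ax, ay, az, tx, ty, tz, claw], ...]. A call has 1 to 8 rows; each row shifts and turns the commanded pose from where the row before left it, along the tool's axes as they then stand; what a row does not reach is not made up. A row lasts 1/12 s, in which the tool goes at most 41.7 mm and 7.16 degrees, less where a joint would pass 70% of its speed; a pose out of reach is approached as far as the arm can. A call is refused whole if a number of a shift passes 0.0417 or a number of a turn 7.16, either way. A call with a gripper value outside its range is refused whole. The fingers move at their own pace and stop on an object; "force" is the grip in N (left out, the last holds). Time passes only in rows, so rows that do not move let the fingers close. It gives the time, the measured TCP pose, the force, the opening and the grip force at its end, in the units of the state.
- status.read_state(): the state, without advancing time (a new reading comes with each control period).
- read_camera(name): name is "side" or "top" or "wrist"; returns a dict with "color" (400x640x3 uint8, red, green, blue), "intrinsics" (3x3 intrinsics, pixels), "world_from_camera" (4x4, takes a point from camera to world coordinates); the wrist camera has in their place "mount" (4x4, takes a point from camera to tool coordinates, whose origin is the TCP and whose axes are the flange's). Camera axes: x right, y up, looking along -z (the intrinsics and any distortion apply to the point x, -y, -z); pixel columns grow to the right and rows downward; lengths in m; the calibration is good to about 2 mm. The wrist camera is an equidistant fisheye: a pixel r from the principal point sees the ray r / f radians off the axis. A picture is of the moment at which its call begins: read the wrist's pose just before it. There is no depth.
- workorder.finish_job(): hands the job in; it is judged then, once.
Trained networks look in a picture, given as the dict that the camera call returned (one of the last four; its "shot" number tells which), for a name from the list of things; names that differ only in an ending like _2 or _b are one class to them, and where a whole thing is asked for, a point or a joint stands for the part that bears it (a point fixed in the world has none). Each returns a list of dicts, best first, with "score" (0 to 1); they miss things now and then, are a little off and sometimes report something else, mostly with a low value. They report only what shows in the picture. A call takes as long as a camera call.
- masks_of(picture, name): "mask" (400x640 bool, what is visible of it) and "bbox" ([left, top, right, bottom] in pixels, round what is visible of it).
The state is a dict: "time": time; "q": joint angles; "joint_vel": joint speeds; "joint_torque": joint torques, N m; "tool_pos": TCP position; "tcp_rot": TCP orientation; "wrist_force": force on the tool from outside, world axes, zero at the start; "torque": the same for the moment, N m; "width": opening from 0.0 (shut) to 1.0 (fully open); "grip_force": force on a finger pad.
Only numpy, scipy, OpenCV 4.12 (cv2) and the standard library are available. Lean on these libraries where they do the work, as an engineer would, in place of code of your own. Each camera call takes 0.05 s, during which the arm holds its last target. There are 200 camera calls.

### The job

Two of the swabs in the tube rack have been left sticking up out of their sampling tubes. Push each of them straight down into its tube until its cap sits fully home on the rim, and leave the swab that is already closed, the empty tube and everything else on the counter as they are.

Things in the scene. Friction and masses are not known exactly. Their poses are not given: they have to be found in the camera images.
- rack: aluminium tube rack 60 x 204 x 62 mm high, fixed to the counter; origin under its centre, its y axis along its length. It holds four alike tubes in one row along its y, 46 mm apart; which tube stands in which of the four places varies.
- swab_a: white swab in tube_a: ribbed cap 22 mm across, 24 mm high, flat top; thin stick 4 mm across, 75 mm long below it. Origin: centre of the cap's underside, z up. Stands proud, origin 28 to 42 mm above the rim. The tube's rubber lips grip the stick: about 5 N of drag, so it stays upright wherever it is left and needs a push down on the cap; home, the underside rests on the rim, a hard stop.
- swab_b: white swab in tube_b: ribbed cap 22 mm across, 24 mm high, flat top; thin stick 4 mm across, 75 mm long below it. Origin: centre of the cap's underside, z up. Stands proud, origin 28 to 42 mm above the rim. The tube's rubber lips grip the stick: about 5 N of drag, so it stays upright wherever it is left and needs a push down on the cap; home, the underside rests on the rim, a hard stop.
- swab_c: white swab in tube_c: ribbed cap 22 mm across, 24 mm high, flat top; thin stick 4 mm across, 75 mm long below it. Origin: centre of the cap's underside, z up. It is already home: its cap rests on the rim; leave it so.
- tube_a_mouth (a point): centre of the rim of tube_a, on the tube's axis, z up: round clear plastic tube 20 mm outside, 92 mm tall, standing upright in the rack, its rim 100 mm above the counter; a white collar 4 mm below the rim has a bore of 4.6 mm for the stick. Tubes do not move. Holds swab_a.
- tube_b_mouth (a point): centre of the rim of tube_b, on the tube's axis, z up: round clear plastic tube 20 mm outside, 92 mm tall, standing upright in the rack, its rim 100 mm above the counter; a white collar 4 mm below the rim has a bore of 4.6 mm for the stick. Tubes do not move. Holds swab_b.
- tube_c_mouth (a point): centre of the rim of tube_c, on the tube's axis, z up: round clear plastic tube 20 mm outside, 92 mm tall, standing upright in the rack, its rim 100 mm above the counter; a white collar 4 mm below the rim has a bore of 4.6 mm for the stick. Tubes do not move. Holds swab_c.
- tube_d_mouth (a point): centre of the rim of tube_d, on the tube's axis, z up: round clear plastic tube 20 mm outside, 92 mm tall, standing upright in the rack, its rim 100 mm above the counter; a white collar 4 mm below the rim has a bore of 4.6 mm for the stick. Tubes do not move. Empty and open, not used.
- kidney_dish: bystander: bean-shaped stainless dish about 200 x 105 x 36 mm, beside the rack on the side away from the robot; origin under it, near its middle
- specimen_pot: bystander: small frosted pot with white lid, 49 mm across, 60 mm high, between the rack and the robot; origin under its centre
- tip_bin: bystander: square white plastic bin 113 x 113 x 128 mm for used ear tips, to the left; origin under its centre
- swab_jar: bystander: frosted glass jar with steel lid, 88 mm across, 124 mm high, to the right; origin under its centre
- pen_torch: bystander: steel pen torch 125 mm long, 15 mm across, lying on the counter, near right; origin under its middle, x along it

How it is judged:
At the end, for the whole second after the job is handed in: All three swabs are upright (within 4 degrees) and centred (within 3 mm) in their own tubes, with the underside of each cap less than 3 mm above the tube's rim (z of swab_a in the frame of tube_a_mouth below 0.003 m and horizontal distance between swab_a and tube_a_mouth below 0.003 m and angle between each of swab_a, swab_b, swab_c's own z axis and vertical below 0.07 rad and z of swab_b in the frame of tube_b_mouth below 0.003 m and horizontal distance between swab_b and tube_b_mouth below 0.003 m and z of swab_c in the frame of tube_c_mouth below 0.003 m and horizontal distance between swab_c and tube_c_mouth below 0.003 m); the robot touches nothing.
It fails at once if the swab that was already home is pulled up or shifted (more than 6 mm) (distance of swab_c from where it was at the start of the episode above 0.006 m).
It fails at once if a swab is pulled out of its tube (z of swab_a in the frame of tube_a_mouth above 0.07 m or z of swab_b in the frame of tube_b_mouth above 0.07 m).
It fails at once if something else on the counter is shoved or knocked over (moved more than 25 mm) (distance of any of kidney_dish, specimen_pot, tip_bin, swab_jar, pen_torch from where it was at the start of the episode above 0.025 m).
It also fails if it takes over 35 s, if anything falls off the work surface, if the arm or the gripper's body presses on something with over 40 N, if the wrist force passes 120 N, or if a joint passes its speed limit or range.

## Working session

There is one attempt and no reset: what is moved stays moved. The work goes in short steps, Python scripts to look and compute and a tool call to move; the robot and the scene stay as the last step left them, time stands still between calls to the robot, and variables do not carry over. Pictures are saved under pics/ and viewed, at most 12 in all, crops included, and the job is handed in when it is done.

Besides the shell and the picture viewer there is one more tool, called after "Call:" as name([rows], argument=value, ...), one row to a line, values as JSON. drive_tool: Moves the arm, as the interface text tells. Its arguments: {"type":"object","properties":{"rows":{"type":"array"},"force":{"type":"number"}},"required":["rows"]}

```bash
mkdir -p pics; cat > h.py <<'E'
import numpy as np, cv2
from workcell import status, read_camera, workorder, masks_of
def ray(p,uv):
    K=p["intrinsics"];T=p["world_from_camera"]
    d=np.array([(uv[0]-K[0][2])/K[0][0],-(uv[1]-K[1][2])/K[1][1],-1.])
    T=np.array(T);d=T[:3,:3]@d
    return T[:3,3],d/np.linalg.norm(d)
def atz(p,uv,z):
    o,d=ray(p,uv);return o+d*(z-o[2])/d[2]
def proj(p,X):
    T=np.array(p["world_from_camera"]);K=np.array(p["intrinsics"])
    c=T[:3,:3].T@(np.array(X)-T[:3,3]);return np.array([K[0,2]+K[0,0]*c[0]/-c[2],K[1,2]-K[1,1]*c[1]/-c[2]])
def tri(a,ua,b,ub):
    o1,d1=ray(a,ua);o2,d2=ray(b,ub)
    s=np.linalg.lstsq(np.c_[d1,-d2],o2-o1,rcond=None)[0]
    x,y=o1+s[0]*d1,o2+s[1]*d2
    return (x+y)/2,np.linalg.norm(x-y)
E
python3 - <<'E'
from h import *
s=status.read_state();print(s)
for n in("side","top"):
    p=read_camera(n);cv2.imwrite(f"pics/{n}0.png",p["color"][:,:,::-1])
    print(n,[k for k in p],np.round(p["intrinsics"],1).tolist(),np.round(p["world_from_camera"],3).tolist())
    for m in("swab_a","rack"):
        for r in masks_of(p,m):print(m,round(r["score"],2),r["bbox"],r["mask"].sum())
E
```

```text
{'time': 0.0, 'q': array([ 1.28707822e+00,  2.64771022e-01,  1.60535662e+00,  2.89423714e-05,
        1.27372730e+00, -3.68869872e-02]), 'joint_vel': array([ 0.00048196, -0.00053248, -0.00112932, -0.00096147,  0.00034476,
        0.00146279]), 'joint_torque': array([ 1.54883863e-03, -5.15124357e+01, -3.67306387e+01,  2.25195040e-04,
        1.28374898e-02,  2.71779314e-06]), 'tool_pos': array([0.16468127, 0.65377064, 0.19645948]), 'tcp_rot': array([-0.38670311, -3.11730854,  0.00350067]), 'wrist_force': array([-0.26739855, -0.28691875, -0.01629975]), 'torque': array([0.01749113, 0.01095713, 0.01247306]), 'grip_force': 0.0, 'width': 1.0005013628429742}
side ['color', 'intrinsics', 'world_from_camera', 'shot'] [[488.4, 0.0, 315.0], [0.0, 488.4, 203.1], [0.0, 0.0, 1.0]] [[0.74, 0.44, -0.509, -0.172], [-0.673, 0.485, -0.559, -0.778], [0.001, 0.756, 0.655, 1.046], [0.0, 0.0, 0.0, 1.0]]
swab_a 0.61 [319.2, 208.9, 329.1, 223.8] 75
swab_a 0.59 [299.5, 184.9, 307.2, 205.7] 129
swab_a 0.46 [296.0, 179.8, 300.4, 191.9] 52
rack 0.75 [284.7, 199.1, 337.8, 253.2] 1267
rack 0.17 [292.1, 180.0, 299.5, 188.8] 63
top ['color', 'intrinsics', 'world_from_camera', 'shot'] [[507.4, 0.0, 317.8], [0.0, 507.4, 193.0], [0.0, 0.0, 1.0]] [[-0.026, 0.982, -0.189, 0.224], [-1.0, -0.027, -0.001, 0.003], [-0.006, 0.189, 0.982, 1.724], [0.0, 0.0, 0.0, 1.0]]
swab_a 0.58 [299.6, 185.0, 303.4, 193.0] 51
swab_a 0.44 [271.6, 139.4, 328.4, 177.5] 1536
rack 0.95 [277.4, 181.1, 341.0, 206.0] 958
```

View pics/side0.png

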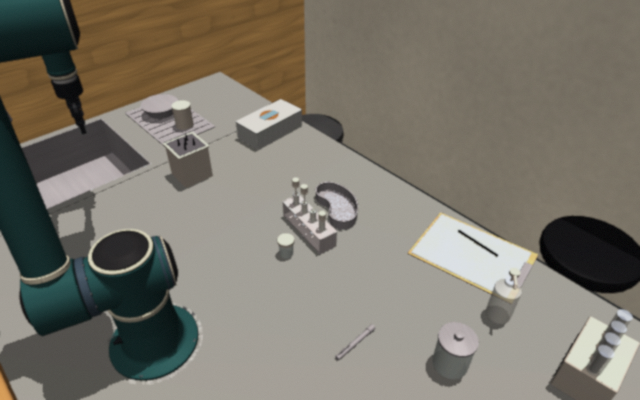

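View pics/top0.png

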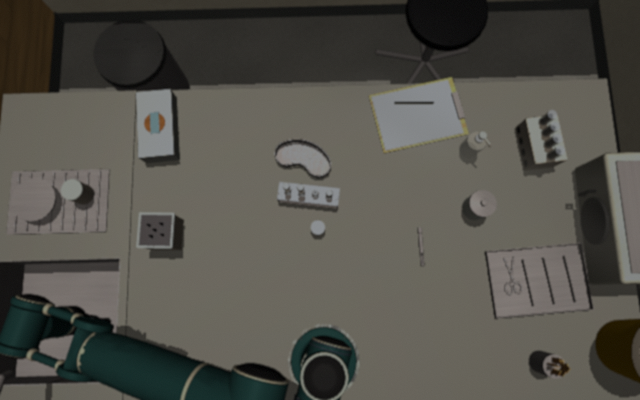

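Rack: side image ~(310,222), top image ~(309,194), with the pot in front and the dish behind. I'll enlarge both views.

```bash
python3 - <<'E'
from h import *
a=cv2.imread("pics/side0.png")[165:260,270:350];b=cv2.imread("pics/top0.png")[170:215,265:355]
a=cv2.resize(a,(480,570),interpolation=cv2.INTER_CUBIC)
cv2.imwrite("pics/c1.png",a)
cv2.imwrite("pics/c2.png",cv2.resize(b,(720,360),interpolation=cv2.INTER_CUBIC))
E
```

```text
(no output)
```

View pics/c1.png

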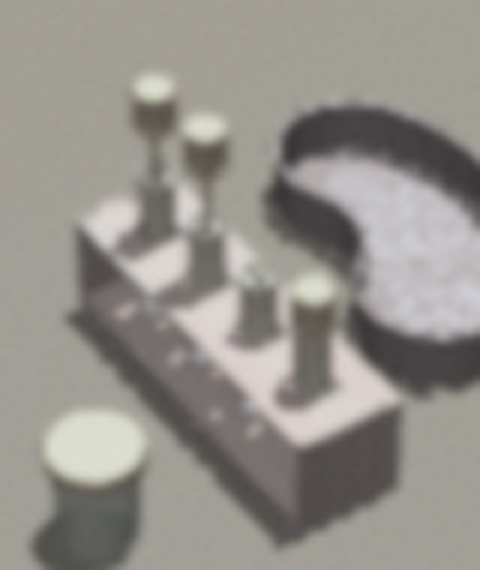

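View pics/c2.png

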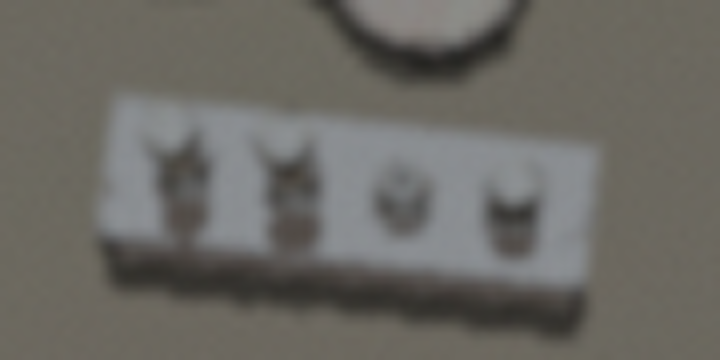

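Four places, from left: proud swab, proud swab, empty tube, home swab. In the side image their cap tops are at (295.7,179.3), (304.2,186.2) and (322.5,212.8). In the top image they are at (286.9,186), (300.6,187.1) and (329.4,192.3).

```bash
python3 - <<'E'
from h import *
from scipy.spatial.transform import Rotation as R
a=read_camera("side");b=read_camera("top")
P=[]
for u,v in [((295.7,179.3),(286.9,186)),((304.2,186.2),(300.6,187.1)),((322.5,212.8),(329.4,192.3))]:
    x,e=tri(a,u,b,v);P.append(x);print(x.round(4),round(e,4))
print("row spacing 1-2,2-3",np.linalg.norm((P[0]-P[1])[:2]),np.linalg.norm((P[1]-P[2])[:2]))
print(R.from_rotvec(status.read_state()["tcp_rot"]).as_matrix().round(3))
# rim-level check: known z=.124 home cap
print(atz(a,(322.5,212.8),.124),atz(b,(329.4,192.3),.124))
w=read_camera("wrist");print(w["mount"],w["intrinsics"])
for n in ["tip_bin","specimen_pot"]:
    for r in masks_of(b,n)[:1]:
        l,t,rr,bb=r["bbox"];print(n,atz(b,((l+rr)/2,(t+bb)/2),.1))
E
```

```text
[0.5522 0.1017 0.1533] 0.0005
[0.5472 0.0583 0.1557] 0.0
[ 0.5351 -0.033   0.1201] 0.0004
row spacing 1-2,2-3 0.043764582930696135 0.09204077997121829
[[-0.97   0.244 -0.   ]
 [ 0.244  0.97  -0.   ]
 [ 0.    -0.    -1.   ]]
[ 0.5323003  -0.03619674  0.124     ] [ 0.53416123 -0.032787    0.124     ]
[[ 3.88282983e-04  9.46721140e-01  3.22054238e-01  8.19345643e-02]
 [ 9.99999922e-01 -3.92208892e-04 -5.26945503e-05  3.56610807e-04]
 [ 7.64254914e-05  3.22054234e-01 -9.46721218e-01 -1.76858459e-01]
 [ 0.00000000e+00  0.00000000e+00  0.00000000e+00  1.00000000e+00]] [[309.70691629   0.         318.4728746 ]
 [  0.         309.70691629 199.3393659 ]
 [  0.           0.           1.        ]]
tip_bin [0.55690202 0.10554354 0.1       ]
specimen_pot [0.42729019 0.00338791 0.1       ]
```

Call:
drive_tool([
  [0, 0, 0, -0.0257, -0.0232, -0.006, 0],
  [0, 0, 0, -0.0257, -0.0232, -0.006, 0],
  [0, 0, 0, -0.0257, -0.0232, -0.006, 0],
  [0, 0, 0, -0.0257, -0.0232, -0.006, 0],
  [0, 0, 0, -0.0257, -0.0232, -0.006, 0],
  [0, 0, 0, -0.0257, -0.0232, -0.006, 0],
  [0, 0, 0, -0.0257, -0.0232, -0.006, 0],
  [0, 0, 0, -0.0257, -0.0232, -0.006, 0],
])

```text
time: 1.22
tool_pos: [0.3196, 0.4229, 0.2463]
tcp_rot: [0.386, 3.117, 0.001]
wrist_force: [0.4, 0.4, -0.2]
width: -0.003
grip_force: 0.0
```

Call:
drive_tool([
  [0, 0, 0, -0.0257, -0.0232, 0, 0],
  [0, 0, 0, -0.0257, -0.0232, 0, 0],
  [0, 0, 0, -0.0257, -0.0232, 0, 0],
  [0, 0, 0, -0.0257, -0.0232, 0, 0],
  [0, 0, 0, -0.0257, -0.0232, 0, 0],
  [0, 0, 0, -0.0257, -0.0232, 0, 0],
  [0, 0, 0, -0.0257, -0.0232, 0, 0],
  [0, 0, 0, -0.0257, -0.0232, 0, 0],
])

```text
time: 1.88
tool_pos: [0.4737, 0.1926, 0.2462]
tcp_rot: [0.387, 3.117, 0.001]
wrist_force: [1.0, 0.4, -0.6]
width: -0.002
grip_force: 0.0
```

Call:
drive_tool([
  [0, 0, 0, -0.0257, -0.0232, 0, 0],
  [0, 0, 0, -0.0257, -0.0232, 0, 0],
  [0, 0, 0, -0.0257, -0.0232, 0, 0],
  [0, 0, 0, -0.0257, -0.0232, 0, 0],
  [0, 0, 6.9, 0, 0, 0, 0],
  [0, 0, 6.9, 0, 0, 0, 0],
  [0, 0, 6.9, 0, 0, 0, 0],
  [0, 0, 6.9, 0, 0, 0, 0],
])

```text
time: 2.55
tool_pos: [0.5502, 0.0785, 0.2458]
tcp_rot: [1.129, 2.932, 0.0]
wrist_force: [-0.0, -0.1, 0.2]
width: 0.002
grip_force: 0.0
```

Call:
drive_tool([
  [0, 0, 6.9, 0, 0, 0, 0],
  [0, 0, 6.9, 0, 0, 0, 0],
  [0, 0, 6.9, 0, 0, 0, 0],
  [0, 0, 6.9, 0, 0, 0, 0],
  [0, 0, 6.9, 0, 0, 0, 0],
  [0, 0, 6.9, 0, 0, 0, 0],
  [0, 0, 6.9, 0, 0, 0, 0],
  [0, 0, 6.9, 0, 0, 0, 0],
])

```text
time: 3.22
tool_pos: [0.55, 0.079, 0.246]
tcp_rot: [2.358, 2.076, 0.0]
wrist_force: [-0.6, 0.6, 1.0]
width: -0.002
grip_force: 0.0
```

Call:
drive_tool([
  [0, 0, 0, 0, 0, 0, 0],
  [0, 0, 0, 0, 0, 0, 0],
])

```text
time: 3.38
tool_pos: [0.55, 0.079, 0.2459]
tcp_rot: [2.348, 2.087, 0.0]
wrist_force: [-0.6, 0.2, -0.7]
width: 0.0
grip_force: 0.0
```

```bash
python3 - <<'E'
from h import *
s=status.read_state();print({k:np.round(s[k],3).tolist() for k in("time","q","tool_pos","tcp_rot","wrist_force","width")})
w=read_camera("wrist");np.savez("w0.npz",c=w["color"],pos=s["tool_pos"],rot=s["tcp_rot"])
cv2.imwrite("pics/w0.png",w["color"][:,:,::-1])
E
```

```text
{'time': 3.383, 'q': [0.098, 0.011, 1.801, -0.0, 1.329, 0.216], 'tool_pos': [0.55, 0.079, 0.246], 'tcp_rot': [2.348, 2.087, 0.0], 'wrist_force': [-0.596, 0.219, -0.721], 'width': 0.0}
```

View pics/w0.png

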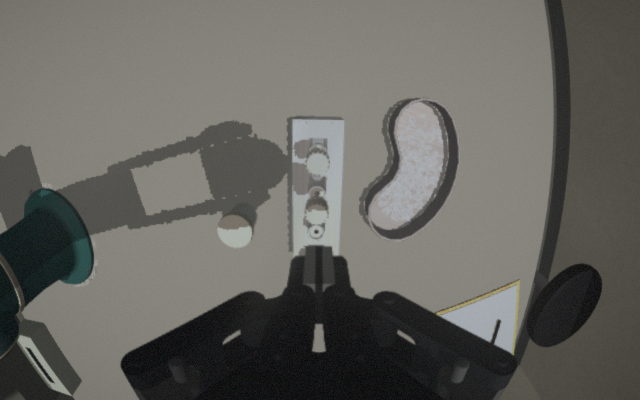

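Wrist image: swab 1's cap is near (317,160), swab 2's near (316,208), and the empty tube is at (317,231). The fingers point down the row as planned. I'll enlarge this and take a second view from another place.

Call:
drive_tool([
  [0, 0, 0, -0.03, 0, 0, 0],
  [0, 0, 0, -0.03, 0, 0, 0],
  [0, 0, 0, 0, 0, 0, 0],
  [0, 0, 0, 0, 0, 0, 0],
])

```text
time: 3.77
tool_pos: [0.5427, 0.0185, 0.2459]
tcp_rot: [2.352, 2.082, 0.0]
wrist_force: [0.0, 0.8, 0.1]
width: 0.002
grip_force: 0.0
```

```bash
cat >> h.py <<'E'
from scipy.spatial.transform import Rotation as R
def wray(w,pos,rot,uv):
    K=w["intrinsics"];M=np.array(w["mount"]);v=np.array([uv[0]-K[0][2],uv[1]-K[1][2]])/K[0][0]
    t=np.linalg.norm(v);d=np.array([np.sin(t)*v[0]/t,-np.sin(t)*v[1]/t,-np.cos(t)])
    Q=R.from_rotvec(rot).as_matrix();return pos+Q@M[:3,3],Q@M[:3,:3]@d
def tri2(o1,d1,o2,d2):
    s=np.linalg.lstsq(np.c_[d1,-d2],o2-o1,rcond=None)[0]
    x,y=o1+s[0]*d1,o2+s[1]*d2
    return (x+y)/2,np.linalg.norm(x-y)
E
python3 - <<'E'
from h import *
s=status.read_state();print(s["tool_pos"],s["tcp_rot"])
w=read_camera("wrist");np.savez("w1.npz",c=w["color"],pos=s["tool_pos"],rot=s["tcp_rot"])
z=np.load("w0.npz")
ims=[i[100:250,275:355,::-1] for i in(z["c"],w["color"])]
cv2.imwrite("pics/w01.png",cv2.resize(np.hstack(ims),None,fx=4,fy=4,interpolation=cv2.INTER_CUBIC)[:600])
E
```

```text
[0.54265898 0.01845151 0.24589411] [2.35223788e+00 2.08236239e+00 4.44569921e-04]
```

View pics/w01.png

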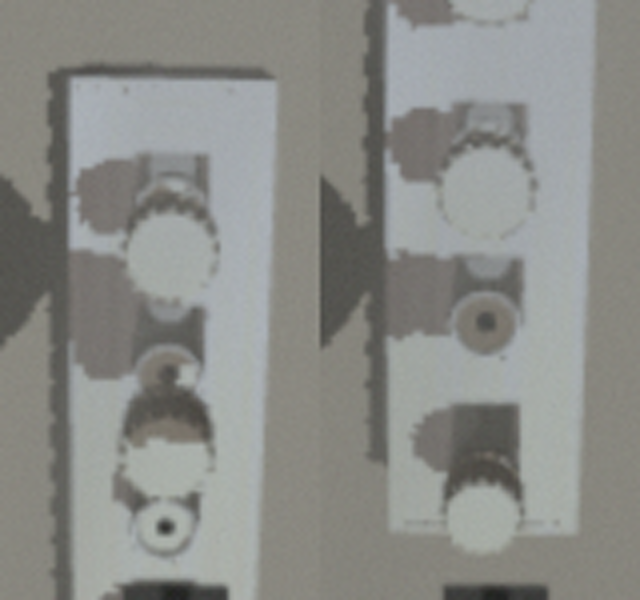

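View 0 (crop/4+(275,100)) puts swab 1's top at (172,258), swab 2's at (169,455) and the empty rim at (165,525). View 1 (columns −320) puts swab 1 at about (171,−24), swab 2 at (167,192), the empty rim at (166,323) and the home swab at (164,518).

```bash
python3 - <<'E'
from h import *
w=read_camera("wrist")
A,B=np.load("w0.npz"),np.load("w1.npz")
px=lambda c:(c[0]/4+275-.4,c[1]/4+100-.4)
f=lambda Z,c:wray(w,Z["pos"],Z["rot"],px(c))
for n,a,b in[("s1",(172,258),(171,-24)),("s2",(169,455),(167,192)),("empty rim",(165,525),(166,323))]:
    x,e=tri2(*f(A,a),*f(B,b));print(n,x.round(4),round(e,4))
def az(Z,c,z):
    o,d=f(Z,c);return (o+d*(z-o[2])/d[2]).round(4)
print("home",az(B,(164,518),.124),"s2",az(B,(167,192),.16),"s1",az(A,(172,258),.16),"empty",az(B,(166,323),.1))
s=status.read_state();Q=R.from_rotvec(s["tcp_rot"]).as_matrix()
print(s["tool_pos"],Q.round(4))
E
```

```text
s1 [0.5533 0.1046 0.1587] 0.0
s2 [0.547  0.0582 0.1567] 0.0004
empty rim [0.5403 0.0119 0.0933] 0.0003
home [ 0.5345 -0.0326  0.124 ] s2 [0.5469 0.0588 0.16  ] s1 [0.5534 0.1048 0.16  ] empty [0.5407 0.0137 0.1   ]
[0.54281265 0.01977483 0.2458821 ] [[ 1.201e-01  9.928e-01  3.000e-04]
 [ 9.928e-01 -1.201e-01  6.000e-04]
 [ 6.000e-04  2.000e-04 -1.000e+00]]
```

Everything agrees: spacing is 46 mm, the cap tops stand at about 0.157–0.159, and the home cap and empty rim are where they should be. Swab 2 first.

Call:
drive_tool([
  [0, 0, 0, 0.02, -0.0003, 0, 0],
  [0, 0, 0, 0.019, -0.0002, 0, 0],
  [0, 0, 0, 0, 0, 0.025, 0],
  [0, 0, 0, 0, 0, 0.025, 0],
  [0, 0, 0, 0, 0, 0.02, 0],
  [0, 0, 0, 0, 0, 0.005, 0],
  [0, 0, 0, 0, 0, 0, 0],
])

```text
time: 4.45
tool_pos: [0.5452, 0.0591, 0.1686]
tcp_rot: [-2.348, -2.083, 0.005]
wrist_force: [0.7, 1.0, -0.6]
width: 0.0
grip_force: 0.0
```

Call:
drive_tool([
  [0, 0, 0, 0, 0, 0.005, 0],
  [0, 0, 0, 0, 0, 0.005, 0],
  [0, 0, 0, 0, 0, 0.005, 0],
  [0, 0, 0, 0, 0, 0.005, 0],
])

```text
time: 4.78
tool_pos: [0.5478, 0.0583, 0.1515]
tcp_rot: [2.351, 2.082, 0.003]
wrist_force: [0.2, -0.0, -0.6]
width: -0.002
grip_force: 0.0
```

Call:
drive_tool([
  [0, 0, 0, 0, 0, 0.004, 0],
  [0, 0, 0, 0, 0, 0.004, 0],
  [0, 0, 0, 0, 0, 0, 0],
])

```text
time: 5.03
tool_pos: [0.5463, 0.0581, 0.1418]
tcp_rot: [-2.351, -2.082, 0.002]
wrist_force: [0.4, 0.2, -0.1]
width: -0.002
grip_force: 0.0
```

```bash
python3 - <<'E'
from h import *
print(status.read_state()["wrist_force"])
a=read_camera("side")["color"][165:240,275:345,::-1];w=read_camera("wrist")["color"][100:250,265:365,::-1]
cv2.imwrite("pics/d.png",np.hstack([cv2.resize(a,(420,450),interpolation=cv2.INTER_CUBIC),cv2.resize(w,(300,450))]))
E
```

```text
[ 0.44875408  0.24120916 -0.09460525]
```

View pics/d.png

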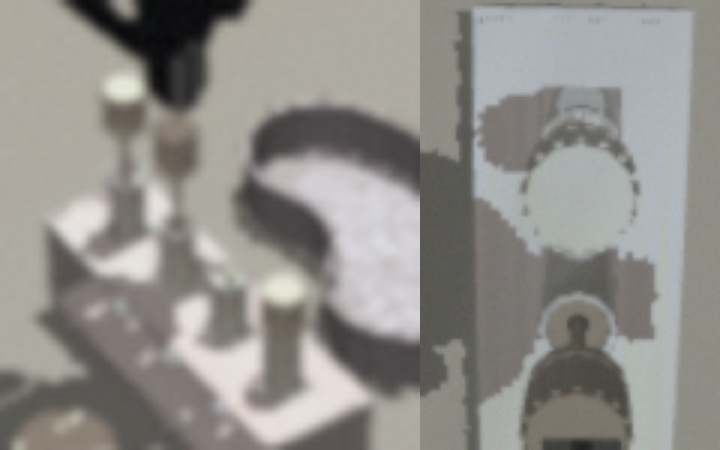

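Swab 2's cap has not moved in the side view (still (304.2,185.8)). The fingertip, near (305,183), appears just above it, so I'll compare that with the TCP's projection.

```bash
python3 - <<'E'
from h import *
s=status.read_state();a=read_camera("side");b=read_camera("top");print(s["tool_pos"],s["width"])
print("tcp in side",proj(a,s["tool_pos"]),"s2 top@.157",proj(a,[.547,.0585,.157]),"@.14",proj(a,[.547,.0585,.14]))
w=read_camera("wrist");M=np.array(w["mount"])
for z in(0,-.019):
  c=M[:3,:3].T@(np.array([0,0,z])-M[:3,3]);v=np.array([c[0],-c[1]]);t=np.arctan2(np.linalg.norm(v),-c[2])
  print("tool z",z,"in wrist",w["intrinsics"][:2,2]+309.7*t*v/np.linalg.norm(v))
g=cv2.cvtColor(w["color"],cv2.COLOR_RGB2GRAY);print(g[215:275:2,318])
E
```

```text
[0.54680594 0.05818849 0.14257729] 0.0016739240774539949
tcp in side [304.17186299 189.777708  ] s2 top@.157 [304.08392934 185.84888052] @.14 [304.16329958 190.38188491]
tool z 0 in wrist [316.78629477 233.90658623]
tool z -0.019 in wrist [316.63544177 247.937566  ]
[ 77  96  82  76  77  76  72  78 106 120 119 119 119 119 117 108  45  33
  38  35  35  30  32  37  30  36  34  33  33  35]
```

The wrist and side views both show the physical fingertips 16–20 mm behind the nominal TCP, so contact hasn't happened yet. I'll go down by force instead, expecting home at about TCP z≈0.105.

Call:
drive_tool([
  [0, 0, 0, 0, 0, 0.004, 0],
  [0, 0, 0, 0, 0, 0.004, 0],
  [0, 0, 0, 0, 0, 0.003, 0],
])

```text
time: 5.53
tool_pos: [0.5468, 0.0582, 0.1313]
tcp_rot: [-2.352, -2.083, 0.0]
wrist_force: [-0.2, -0.3, -0.3]
width: 0.002
grip_force: 0.0
```

Call:
drive_tool([
  [0, 0, 0, 0, 0, 0.004, 0],
  [0, 0, 0, 0, 0, 0.003, 0],
])

```text
time: 5.7
tool_pos: [0.547, 0.0582, 0.1245]
tcp_rot: [2.352, 2.083, 0.0]
wrist_force: [0.5, -0.0, 4.3]
width: -0.001
grip_force: 2.0
```

```bash
python3 - <<'E'
from h import *
print(status.read_state()["wrist_force"])
a=read_camera("side")["color"][150:230,265:345,::-1];w=read_camera("wrist")["color"][110:290,260:380,::-1]
cv2.imwrite("pics/e.png",np.hstack([cv2.resize(a,(480,480),interpolation=cv2.INTER_CUBIC),cv2.resize(w,(320,480))]))
E
```

```text
[ 0.50263391 -0.00913049  4.29947952]
```

View pics/e.png

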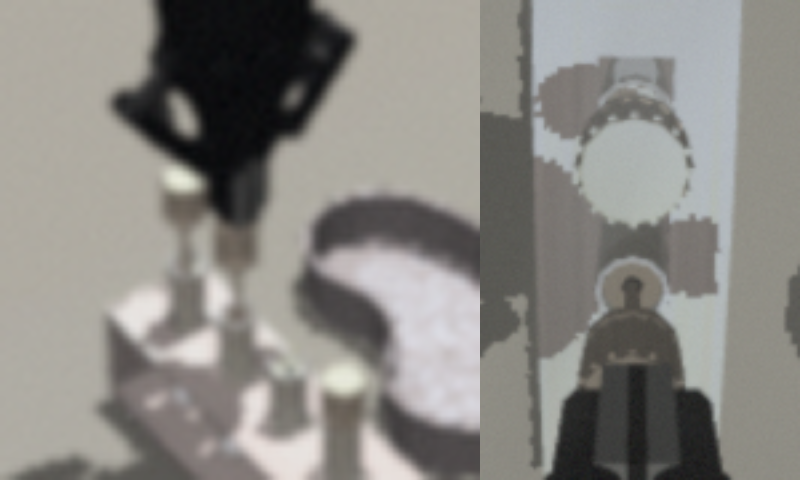

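The fingertips are on the cap and centred. The real tip is about 25 mm behind the reported TCP, so home should be near TCP z≈0.10. I'll keep going down while watching the force.

Call:
drive_tool([
  [0, 0, 0, 0, 0, 0.004, 0],
  [0, 0, 0, 0, 0, 0.004, 0],
  [0, 0, 0, 0, 0, 0.004, 0],
])

```text
time: 6.05
tool_pos: [0.5476, 0.0583, 0.1132]
tcp_rot: [2.351, 2.082, 0.002]
wrist_force: [-0.8, 1.2, 2.6]
width: -0.002
grip_force: 2.1
```

Call:
drive_tool([
  [0, 0, 0, 0, 0, 0.004, 0],
  [0, 0, 0, 0, 0, 0.002, 0],
])

```text
time: 6.22
tool_pos: [0.5469, 0.0583, 0.1063]
tcp_rot: [-2.352, -2.083, 0.0]
wrist_force: [0.9, 0.2, 3.1]
width: -0.001
grip_force: 1.9
```

Call:
drive_tool([
  [0, 0, 0, 0, 0, 0.002, 0],
  [0, 0, 0, 0, 0, 0.001, 0],
])

```text
time: 6.38
tool_pos: [0.5468, 0.0583, 0.1034]
tcp_rot: [-2.352, -2.083, 0.0]
wrist_force: [-0.2, 0.4, 3.7]
width: -0.002
grip_force: 1.6
```

Call:
drive_tool([
  [0, 0, 0, 0, 0, 0.002, 0],
  [0, 0, 0, 0, 0, 0.001, 0],
])

```text
time: 6.55
tool_pos: [0.5469, 0.0582, 0.1005]
tcp_rot: [-2.352, -2.083, 0.0]
wrist_force: [-0.4, -0.5, 3.7]
width: 0.004
grip_force: 1.7
```

Call:
drive_tool([
  [0, 0, 0, 0, 0, 0.002, 0],
  [0, 0, 0, 0, 0, 0.001, 0],
])

```text
time: 6.72
tool_pos: [0.5469, 0.0582, 0.0976]
tcp_rot: [-2.352, -2.083, -0.0]
wrist_force: [-0.1, 0.5, 3.9]
width: 0.001
grip_force: 1.7
```

Call:
drive_tool([
  [0, 0, 0, 0, 0, 0.001, 0],
  [0, 0, 0, 0, 0, 0.001, 0],
])

```text
time: 6.88
tool_pos: [0.5469, 0.0582, 0.0957]
tcp_rot: [2.352, 2.083, -0.0]
wrist_force: [-0.2, -0.1, 2.9]
width: -0.004
grip_force: 1.8
```

Call:
drive_tool([
  [0, 0, 0, 0, 0, 0.001, 0],
  [0, 0, 0, 0, 0, 0.001, 0],
])

```text
time: 7.05
tool_pos: [0.5469, 0.0583, 0.0937]
tcp_rot: [2.352, 2.083, 0.0]
wrist_force: [-0.0, -0.6, 3.1]
width: -0.003
grip_force: 1.8
```

Call:
drive_tool([
  [0, 0, 0, 0, 0, 0.001, 0],
  [0, 0, 0, 0, 0, 0.001, 0],
])

```text
time: 7.22
tool_pos: [0.547, 0.0582, 0.0917]
tcp_rot: [2.352, 2.083, 0.0]
wrist_force: [0.4, -0.5, 4.0]
width: -0.002
grip_force: 1.8
```

```bash
python3 - <<'E'
from h import *
print(status.read_state()["wrist_force"])
a=read_camera("side")["color"][150:230,265:345,::-1];w=read_camera("wrist")["color"][110:290,260:380,::-1]
cv2.imwrite("pics/f.png",np.hstack([cv2.resize(a,(480,480),interpolation=cv2.INTER_CUBIC),cv2.resize(w,(320,480))]))
E
```

```text
[ 0.40747747 -0.53152607  3.99273822]
```

View pics/f.png

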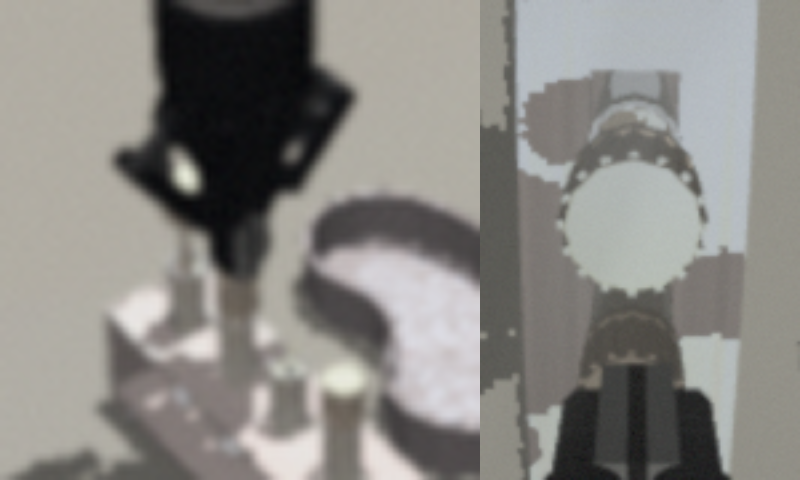

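The stick is almost all the way in and swab 1 is untouched. I'll go on to the hard stop.

Call:
drive_tool([
  [0, 0, 0, 0, 0, 0.001, 0],
  [0, 0, 0, 0, 0, 0.0005, 0],
])

```text
time: 7.48
tool_pos: [0.547, 0.0583, 0.0905]
tcp_rot: [2.352, 2.083, 0.0]
wrist_force: [-1.2, -0.3, 7.4]
width: 0.001
grip_force: 3.5
```

Call:
drive_tool([
  [0, 0, 0, 0, 0, 0.001, 0],
  [0, 0, 0, 0, 0, 0.0005, 0],
])

```text
time: 7.65
tool_pos: [0.5472, 0.0583, 0.0904]
tcp_rot: [2.352, 2.083, 0.0]
wrist_force: [-5.1, -0.2, 14.6]
width: 0.003
grip_force: 7.2
```

Call:
drive_tool([
  [0, 0, 0, 0, 0, 0.001, 0],
])

```text
time: 7.73
tool_pos: [0.5475, 0.0583, 0.0903]
tcp_rot: [2.351, 2.083, 0.001]
wrist_force: [-7.2, -0.3, 21.4]
width: 0.002
grip_force: 10.9
```

Call:
drive_tool([
  [0, 0, 0, 0, 0, 0.001, 0],
])

```text
time: 7.82
tool_pos: [0.5478, 0.0583, 0.0903]
tcp_rot: [2.351, 2.082, 0.002]
wrist_force: [-8.6, -1.7, 26.3]
width: -0.004
grip_force: 13.1
```

That's the hard stop: no movement while the force climbed to 26 N, with TCP at 0.0903. Now lift, shift 46.8 mm along the row and press swab 1.

Call:
drive_tool([
  [0, 0, 0, 0, 0, -0.01, 0],
  [0, 0, 0, 0, 0, -0.025, 0],
  [0, 0, 0, 0, 0, -0.035, 0],
  [0, 0, 0, 0, 0, 0, 0],
  [0, 0, 0, 0.0234, 0.0004, 0, 0],
  [0, 0, 0, 0.0234, 0.0004, 0, 0],
  [0, 0, 0, 0, 0, 0, 0],
  [0, 0, 0, 0, 0, 0, 0],
])

```text
time: 8.48
tool_pos: [0.5529, 0.1053, 0.1561]
tcp_rot: [-2.349, -2.085, 0.002]
wrist_force: [-0.8, -0.7, -0.7]
width: -0.003
grip_force: 0.0
```

Call:
drive_tool([
  [0, 0, 0, 0, 0, 0.01, 0],
  [0, 0, 0, 0, 0, 0.008, 0],
  [0, 0, 0, 0, 0, 0.005, 0],
  [0, 0, 0, 0, 0, 0.005, 0],
  [0, 0, 0, 0, 0, 0, 0],
])

```text
time: 8.9
tool_pos: [0.5519, 0.1039, 0.1266]
tcp_rot: [-2.351, -2.081, 0.005]
wrist_force: [-0.6, -0.7, 0.1]
width: 0.004
grip_force: 0.0
```

Call:
drive_tool([
  [0, 0, 0, 0, 0, 0.004, 0],
  [0, 0, 0, 0, 0, 0.004, 0],
  [0, 0, 0, 0, 0, 0, 0],
])

```text
time: 9.15
tool_pos: [0.5532, 0.1044, 0.1202]
tcp_rot: [-2.352, -2.082, 0.001]
wrist_force: [-0.1, -0.5, 0.6]
width: -0.004
grip_force: 0.0
```

Call:
drive_tool([
  [0, 0, 0, 0, 0, 0.003, 0],
  [0, 0, 0, 0, 0, 0.002, 0],
])

```text
time: 9.32
tool_pos: [0.5543, 0.1047, 0.1166]
tcp_rot: [2.351, 2.082, 0.002]
wrist_force: [1.1, 1.1, 4.0]
width: -0.003
grip_force: 2.0
```

```bash
python3 - <<'E'
from h import *
print(status.read_state()["wrist_force"])
a=read_camera("side")["color"][150:230,265:345,::-1];w=read_camera("wrist")["color"][110:290,260:380,::-1]
cv2.imwrite("pics/g.png",np.hstack([cv2.resize(a,(480,480),interpolation=cv2.INTER_CUBIC),cv2.resize(w,(320,480))]))
E
```

```text
[1.05760238 1.08679957 3.95373077]
```

View pics/g.png

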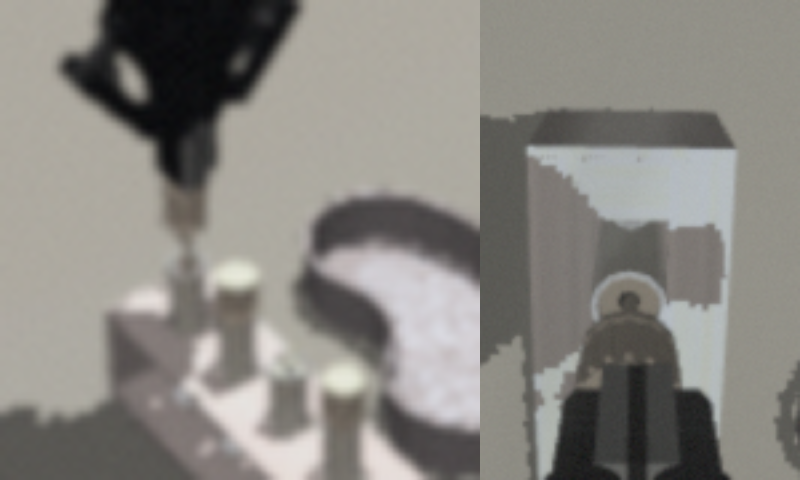

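Swab 2 is home, its cap matching the closed one, and the fingers are centred on swab 1. I'll press on to the stop at about 0.0903.

Call:
drive_tool([
  [0, 0, 0, 0, 0, 0.004, 0],
  [0, 0, 0, 0, 0, 0.004, 0],
  [0, 0, 0, 0, 0, 0.004, 0],
  [0, 0, 0, 0, 0, 0.004, 0],
  [0, 0, 0, 0, 0, 0.004, 0],
])

```text
time: 9.83
tool_pos: [0.5534, 0.1046, 0.0954]
tcp_rot: [2.352, 2.083, 0.0]
wrist_force: [0.4, 0.2, 4.1]
width: 0.0
grip_force: 2.1
```

Call:
drive_tool([
  [0, 0, 0, 0, 0, 0.002, 0],
  [0, 0, 0, 0, 0, 0.002, 0],
])

```text
time: 10.0
tool_pos: [0.5533, 0.1046, 0.0913]
tcp_rot: [-2.352, -2.083, 0.0]
wrist_force: [-0.4, -0.1, 3.9]
width: -0.001
grip_force: 2.0
```

Call:
drive_tool([
  [0, 0, 0, 0, 0, 0.0015, 0],
  [0, 0, 0, 0, 0, 0.001, 0],
])

```text
time: 10.17
tool_pos: [0.5536, 0.1046, 0.0904]
tcp_rot: [2.352, 2.083, 0.0]
wrist_force: [-4.8, 0.4, 15.6]
width: -0.006
grip_force: 7.7
```

Call:
drive_tool([
  [0, 0, 0, 0, 0, 0.001, 0],
  [0, 0, 0, 0, 0, 0.0005, 0],
])

```text
time: 10.33
tool_pos: [0.5538, 0.1046, 0.0903]
tcp_rot: [2.352, 2.083, 0.001]
wrist_force: [-7.3, -0.8, 20.3]
width: 0.0
grip_force: 9.9
```

Same stop at 0.0903. Lift clear and check.

Call:
drive_tool([
  [0, 0, 0, 0, 0, -0.01, 0],
  [0, 0, 0, 0, 0, -0.025, 0],
  [0, 0, 0, 0, 0, -0.04, 0],
  [0, 0, 0, 0, 0, -0.04, 0],
  [0, 0, 0, 0, 0, -0.04, 0],
  [0, 0, 0, 0, 0, 0, 0],
  [0, 0, 0, 0, 0, 0, 0],
])

```text
time: 10.92
tool_pos: [0.5553, 0.1049, 0.246]
tcp_rot: [2.349, 2.081, 0.008]
wrist_force: [-0.0, -0.0, 0.2]
width: -0.0
grip_force: 0.0
```

```bash
python3 - <<'E'
from h import *
print(status.read_state()["wrist_force"])
p=read_camera("side");a=p["color"][150:230,265:345,::-1]
cv2.imwrite("pics/i.png",cv2.resize(a,(480,480),interpolation=cv2.INTER_CUBIC))
for X in([.5534,.1047,.124],[.547,.0585,.124],[.5345,-.0326,.124]):print((proj(p,X)-[265,150])*6)
E
```

```text
[-0.047493   -0.01547736  0.1843236 ]
[184.06457049 218.10071326]
[235.42126625 267.50453845]
[343.21754738 370.90801424]
```

View pics/i.png

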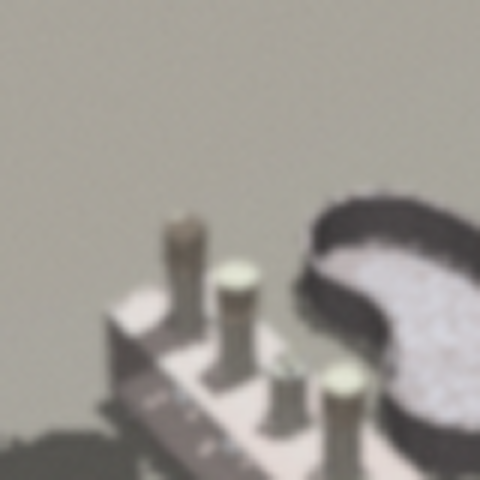

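Cap tops appear at (185,220), (237,270) and (343,378), close to the projections for z=0.124. All three are home and the gripper is clear.

```bash
python3 -c "
from workcell import workorder;print(workorder.finish_job())"
```

```text
the job is handed in; nothing more can be done
None
```

Both raised swabs are pushed home: each stopped hard at the same height, and the last side view shows all three caps level on their rims. The gripper is clear of everything and the job is handed in at about 11 s; no verdict came back.

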